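# Index the boring jig on the last drilled hole

## Task

Carry on the row of dowel holes: push the boring carriage back along its rail until its end bush stands over the last drilled hole of the panel (the one nearest the undrilled wood), and push the index pin from the tool block down through that bush into the hole until its shoulder sits on the carriage. Then fold the cam lever fully down to lock the carriage, and leave the pin in and the other tools in the block and on the panel where they are.

Things in the scene. Friction and masses are not known exactly. Their poses are not given: they have to be found in the camera images.
- panel: Flat wooden panel, 280 x 520 mm, 25 mm thick, fixed to the bench, being bored with a row of dowel holes. An aluminium guide rail is clamped on it along its y axis. Origin under its centre, z up; the row of holes lies 45 mm to the -x side of the centre line, the rail 30 mm to the +x side.
- last_hole (a point): Last drilled hole: blind, 13.2 mm wide, 20 mm deep. Point at the centre of its mouth on the panel's upper face, 25 mm above the bench; axes as the panel's. It ends a row of three holes, 64 mm apart: the other two lie on its +y side, the wood on its -y side is undrilled. All three are open to view at the start.
- carriage: Aluminium boring carriage, 187 x 135 mm, captive on the rail: it slides only along the panel's y (drag 2 N plus 8 N per m/s) and stays where it is left. Its bar holds three steel-rimmed bushes 64 mm apart that pass exactly over the row of holes. It starts 40 to 100 mm too far to -y. Too far to +y it meets the wrong hole. Origin on the panel's face under the end bush.
- end_bush (a point): End bush of the carriage, its bush farthest to +y: a 13.2 mm vertical hole right through the guide bar. Point at the centre of its mouth on the carriage's flat top, 55 mm above the bench, 30 mm above the panel (the bar runs 0.5 mm clear of the panel and ends 20 mm past this bush). Axes as the panel's.
- carriage_knob (a point): Push knob fixed on the carriage: black, round, upright, 32 mm wide. Point on its axis, 32 mm above the carriage's top, 87 mm above the bench; the 32 mm wide part reaches from 12 mm below to 10 mm above this point, the top is at +15 mm. It stands 75 mm to +x and 64 mm to -y of the end bush. Axes as the panel's.
- cam_lever (a joint): Angle of the carriage's cam lever: 0 upright (open), 1.5 folded down along the rail (locked, at its stop). Starts at 0.6 to 0.9. It swings in the y-z plane, its free end going to -y and down as the value grows. Stiff hinge (about 0.22 N m): it stays where left. Push its grip from behind and above with closed fingertips, in an arc about the pivot; a straight push down can jam.
- lever_pivot (a point): Hinge axis of the cam lever, on the carriage, 145 mm to -y and 75 mm to +x of the end bush, 71 mm above the bench. Axes as the panel's; it turns about x. The lever is a bar 11 mm thick, 12 mm wide with an 18 mm wide black grip, 97 mm long from the axis; folded down, its upper side is about 80 mm above the bench at 55 mm from the axis.
- lever_end (a point): Free end of the cam lever, 97 mm from the hinge axis; z points along the lever away from the hinge.
- index_pin: Steel index pin, 91 mm long, standing tip down in one of the three holes of the tool block (varies). Shank 12 mm, 47 mm long, its nose tapered to 6 mm over 8 mm; then a 25 mm shoulder disc, 4 mm thick; then a grooved 20 mm round grip from 51 to 91 mm over the tip. No other tool has such a disc and thick grip. Origin at the tip, z up to the grip.
- pin_tip (a point): Tip of the index pin (the pin's origin). In the block the shoulder rests on the block's top, the tip 13 mm above the bench; fully home the shoulder rests on the carriage's top, the tip 17 mm below the panel's face.
- tool_block: Dark wooden tool block, 190 x 75 mm, 60 mm high, fixed to the bench. Three holes of 13.5 mm, 50 mm deep, 55 mm apart along its x axis, each with one upright tool in it; grip across that line. Origin under its centre.
- transfer_punch: Transfer punch: a plain straight steel rod, 12 mm thick, 108 mm long, standing in the tool block, its top 118 mm above the bench. Leave it there. Origin at its lower tip.
- countersink: Countersink: 12 mm steel body with a 19 mm collar and a thin 10 mm shank upwards, 98 mm long, standing in the tool block. Leave it there. Origin at its lower end.
- pencil: Flat carpenter's pencil, 150 x 14 x 7 mm, lying on the panel on the robot's side of the carriage. Origin under its centre.
- chisel: Wood chisel, 240 mm long, 25 mm high at its handle, lying along the rail on the panel's far side. Origin under its middle.

How it is judged (in metres and radians):
On the way, in this order (a step that is already met when the one before it is completed fails the run):
1. the index pin sits fully home through the end bush in the last drilled hole while the cam lever is still open (z of pin_tip in the frame of last_hole below -0.014 m and horizontal distance between each of pin_tip, end_bush and last_hole below 0.003 m and angle between index_pin's own z axis and vertical below 0.08 rad and value of joint cam_lever below 1.1 rad), for 0.2 s.
2. the cam lever is folded down (value of joint cam_lever above 1.38 rad), for 0.2 s.
At the end, for the whole second after the job is handed in: The index pin is at rest, upright within 0.08 rad, through the end bush in the last drilled hole: tip at least 14 mm below the panel's face (17 when the shoulder is down); tip and end bush within 3 mm of the hole's axis; cam lever folded down (joint above 1.38) (z of pin_tip in the frame of last_hole below -0.014 m and horizontal distance between each of pin_tip, end_bush and last_hole below 0.003 m and angle between index_pin's own z axis and vertical below 0.08 rad and value of joint cam_lever above 1.38 rad and linear speed of index_pin below 0.02 m/s); the robot touches nothing.
It fails at once if transfer punch or countersink shifted or knocked over (more than 40 mm) (distance of any of transfer_punch, countersink from where it was at the start of the episode above 0.04 m).
It fails at once if pencil or chisel shifted or knocked over (more than 40 mm) (distance of any of pencil, chisel from where it was at the start of the episode above 0.04 m).
It also fails if it takes over 69 s, if anything falls off the work surface, if the arm or the gripper's body presses on something with over 40 N, if the wrist force passes 120 N, or if a joint passes its speed limit or range.

## Robot

A 6-joint arm with a two-finger parallel gripper is mounted at the origin on the work surface. World frame = base frame: x ahead of the robot, y to its left, z up, the work surface at z = 0. Lengths are in mm, angles in rad, forces in N, time in s.
With the tool pointing down it reaches from about 325 to 1000 mm from the base axis. Payload 5.1 kg.
Tool frame: the origin (TCP) lies midway between the tips of the shut fingers; the grasp point (between the pads) lies 19 mm behind it; z points along the fingers, y is the line along which they close (so a half turn about z gives the same grasp; the last joint's range is limited). The gripper opens to 85 mm and grips with 20 to 120 N. Pads are 22 mm wide; open, the fingers measure 114 mm over their backs; the gripper's body (76 mm by 85 mm) begins 54 mm behind the grasp point. The pads swing forward as they close: fully open they stand 13 mm farther back than shut.
Start: joints at [-1.322, 0.124, 1.65, -0, 1.367, -0.083], TCP at [211.702, -614.546, 231.322] pointing down, gripper open.
Joint ranges: [-2.61, 2.61], [-1.02, 2.33], [0.03, 2.71], [-1.35, 4.49], [0.32, 2.68], [-2.91, 2.91]. Speed limits (rad/s): [2.57, 2.57, 3.14, 3.14, 3.14, 3.14].

## Interface

Orientations are given as a unit quaternion [x, y, z, w].
In Python, from plant import r, get_image gives the robot as it stands (r), with the cameras as plain functions.
- The arm moves only by the shell command python3 nudge.py 'ROWS' [OPENING] [FORCE]. ROWS is a JSON list of rows, 1 to 5 of them, each written [[dx, dy, dz], [rx, ry, rz]]: dx, dy, dz in shares of the most that a row can go, 1 being 50 mm, then a rotation vector rx, ry, rz in fractions of the full range, 1 being pi/2 rad; each row shifts and turns the commanded pose from where the row before left it, along the tool's axes as they then stand; what a row does not reach is not made up. A row lasts 1/10 s, in which the tool goes at most 50 mm and 0.15 rad, less where a joint would pass 70% of its speed; a pose out of reach is approached as far as the arm can. OPENING is the finger opening in mm, set as the command begins (- or left out keeps the last). The fingers move at their own pace and stop on an object; FORCE is the grip in N (left out, the last holds). Time passes only in rows, so rows that do not move let the fingers close. It prints the time, the measured TCP pose, the force, the opening and the grip force at its end. No shift or turn number may pass 1 either way. Input that does not fit is refused with a message, and nothing moves.
- r.get_state(): the state, without advancing time (a new reading comes with each control period).
- get_image(name): name is "scene" or "top" or "wrist"; returns a dict with "pixels" (384x512x3 uint8, blue, green, red), "vfov" (degrees; the focal length in pixels is half the picture's height over the tangent of half this angle, whatever the lens; pixels are square), "cx", "cy" (the principal point, pixels), "R" (3x3) and "t" (3): a world point X has camera coordinates R X + t; the wrist camera has in their place "mount" (4x4, takes a point from camera to tool coordinates, whose origin is the TCP and whose axes are the flange's). Camera axes: x right, y down, z forward; pixel columns grow to the right and rows downward; lengths in mm; the calibration is good to about 2 mm. A picture is of the moment at which its call begins: read the wrist's pose just before it. There is no depth.
- r.hand_in(): hands the job in; it is judged then, once.
The state is a dict: "clock": time; "q": joint angles; "joint_velocities": joint speeds; "joint_torque": joint torques, N m; "eef_pos": TCP position; "ee_rot": TCP orientation; "ft_force": force on the tool from outside, world axes, zero at the start; "wrist_torque": the same for the moment, N m; "finger_gap": finger opening in mm; "finger_force": force on a finger pad.
Only numpy, scipy, OpenCV 4.12 (cv2) and the standard library are available. Lean on these libraries where they do the work, as an engineer would, in place of code of your own. Each camera call takes 0.05 s, during which the arm holds its last target. There are 200 camera calls.

## Working session

There is one attempt and no reset: what is moved stays moved. The work goes in short steps, Python scripts to look and compute and a shell command to move; the robot and the scene stay as the last step left them, time stands still between calls to the robot, and variables do not carry over. Pictures are saved under pics/ and viewed, at most 11 in all, crops included, and the job is handed in when it is done.

```bash
ls; mkdir -p pics; cat > h.py <<'E'
from plant import r, get_image
import numpy as np, cv2
from scipy.spatial.transform import Rotation as Ro
def snap(name,fn=None):
    s=r.get_state(); im=get_image(name); p=im["pixels"]
    if fn: cv2.imwrite("pics/"+fn,p)
    f=p.shape[0]/2/np.tan(np.radians(im["vfov"])/2)
    if "R" in im and name!="wrist": R,t=np.array(im["R"]),np.array(im["t"])
    else:
        M=np.array(im["mount"]); T=np.eye(4);T[:3,:3]=Ro.from_quat(s["ee_rot"]).as_matrix();T[:3,3]=s["eef_pos"]
        W=np.linalg.inv(T@M); R,t=W[:3,:3],W[:3,3]
    np.savez("cal_"+name,f=f,c=[im["cx"],im["cy"]],R=R,t=t); return p
def ray(name,u,v,z):
    c=np.load("cal_"+name+".npz"); d=c["R"].T@np.array([(u-c["c"][0])/c["f"],(v-c["c"][1])/c["f"],1]); o=-c["R"].T@c["t"]
    return o+d*(z-o[2])/d[2]
def proj(name,X):
    c=np.load("cal_"+name+".npz"); p=c["R"]@np.array(X)+c["t"]; return p[:2]/p[2]*c["f"]+c["c"]
E
python3 - <<'E'
from h import *
a=snap("top");b=snap("scene");w=snap("wrist")
cv2.imwrite("pics/top.png",cv2.resize(a,(800,600)))
cv2.imwrite("pics/scene.png",cv2.resize(b,(800,600)))
for n in("top","scene"):
    c=np.load(f"cal_{n}.npz");print(n,c["f"],c["c"],-c["R"].T@c["t"],c["R"])
s=r.get_state();print(s["ee_rot"],s["eef_pos"],s["clock"],get_image("wrist")["mount"])
E
```

```text
nudge.py
pics
plant.py
top 377.4692661786515 [257.27880788 190.56608921] [ 377.07209038   52.19464886 1111.35024439] [[-0.01787333 -0.99973809 -0.01429353]
 [-0.98946     0.01974059 -0.14345457]
 [ 0.14369916  0.01157886 -0.98955368]]
scene 409.8160883595602 [255.42820382 187.1249228 ] [1057.91508388  625.65975356  636.94036541] [[-0.72652907  0.68691738 -0.01732112]
 [ 0.40243875  0.40494328 -0.821014  ]
 [-0.55695472 -0.60346123 -0.57064524]]
[ 9.86268506e-01  1.65147713e-01 -7.33429254e-05 -8.13525542e-04] [ 211.60307275 -614.08631924  230.33756652] 0.15 [[ 4.36413695e-04 -9.65572066e-01 -2.60135339e-01  6.50335193e+01]
 [ 9.99999580e-01  2.11737344e-04  8.91712166e-04 -4.75151564e-03]
 [-8.05931993e-04 -2.60135619e-01  9.65571753e-01 -1.41734277e+02]
 [ 0.00000000e+00  0.00000000e+00  0.00000000e+00  1.00000000e+00]]
```

View pics/top.png

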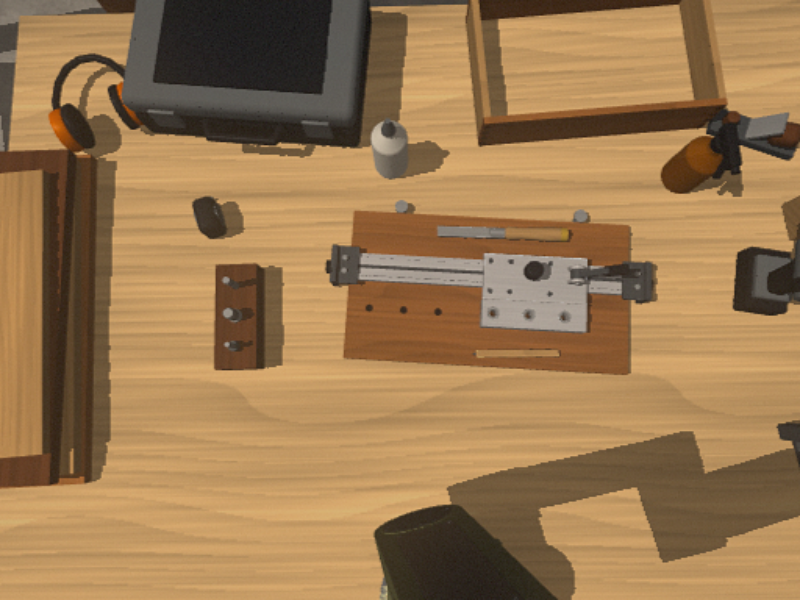

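View pics/scene.png

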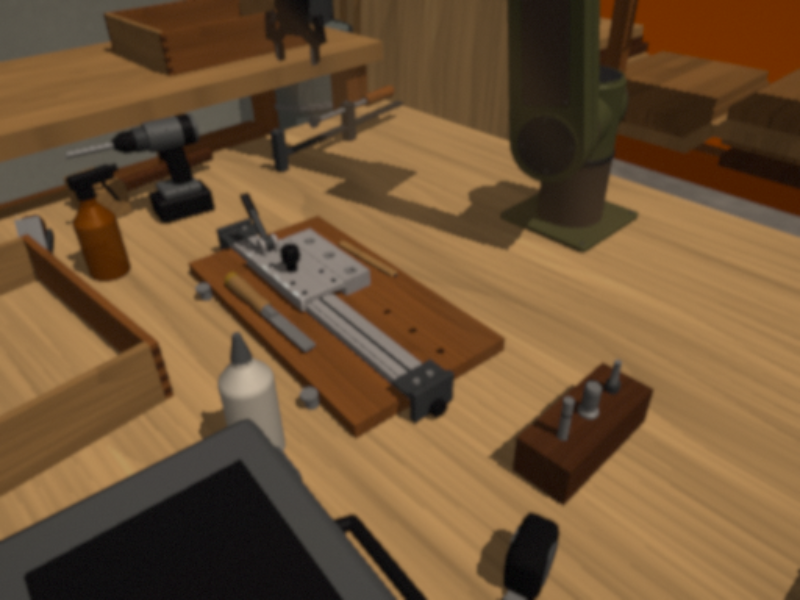

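The pin is the middle tool in the block. The holes are near (369,308), (403,310) and (438,312), and the end bush is near (493,313). I'll enlarge these for accuracy.

```bash
python3 - <<'E'
from h import *
p=snap("top")
a=cv2.resize(p[150:250,220:420],(800,400),interpolation=cv2.INTER_CUBIC)
b=cv2.resize(p[165:240,130:180],(400,600),interpolation=cv2.INTER_CUBIC)
cv2.imwrite("pics/a.png",a);cv2.imwrite("pics/b.png",b[:, :])
E
```

```text
(no output)
```

View pics/a.png

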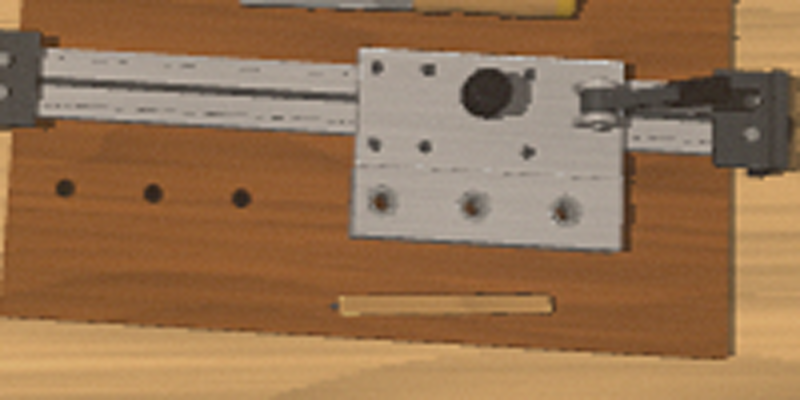

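View pics/b.png

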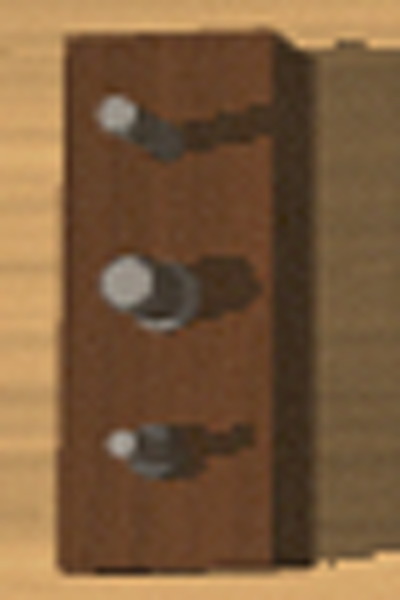

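```bash
cat >> h.py <<'E'
def A(x,y,z): return ray("top",(x+.5)/4-.5+220,(y+.5)/4-.5+150,z)
def B(x,y,z): return ray("top",(x+.5)/8-.5+130,(y+.5)/8-.5+165,z)
E
python3 - <<'E'
from h import *
np.set_printoptions(precision=1,suppress=True)
H=np.array([A(*q,25) for q in((65,188),(153,193),(241,198))]);print(H)
U=np.array([A(*q,55) for q in((381,201),(473,206),(566,211))]);print(U)
for X in (H,U):
    d=X[0]-X[2];print(np.linalg.norm(d),np.degrees(np.arctan2(-d[0],d[1])))
d=H[0]-U[2]; th=np.arctan2(-d[0],d[1]);print("panel yaw",np.degrees(th))
y=np.array([-np.sin(th),np.cos(th),0]);x=np.array([np.cos(th),np.sin(th),0])
k=A(485,92,102);print("knob",k,"pred",U[0]+75*x-64*y,"rel",(k-U[0])@x,(k-U[0])@y)
print("hole-bush along y",(H[2]-U[0])@y,(H[2]-U[0])@x)
print("pin",B(128,282,104),"punch",B(119,113,118),"csk",B(123,443,108), "disc", B(163,292,62))
c=[B(66,37,60),B(272,33,60),B(272,566,60),B(60,570,60)];print(np.array(c), np.mean(c,0))
print("lever end", [A(705,93,z) for z in (120,140,160)], "pivot",U[0]+75*x-145*y)
E
```

```text
[[518.3 127.4  25. ]
 [513.4  63.6  25. ]
 [508.5  -0.1  25. ]]
[[ 500.8  -96.9   55. ]
 [ 496.  -161.2   55. ]
 [ 491.2 -226.    55. ]]
127.83786132179846 -4.40292845905909
129.4733594286447 -4.247548616865403
panel yaw -4.382644697677056
knob [ 568.3 -163.6  102. ] pred [ 570.7 -166.4   55. ] rel 72.38595720962944 -61.326741002820306
hole-bush along y 97.1234324628086 0.2600242937108255
pin [504.2 365.9 104. ] punch [559.6 366.  118. ] csk [449.6 365.  108. ] disc [505.7 366.6  62. ]
[[598.1 404.   60. ]
 [598.  330.3  60. ]
 [409.4 327.   60. ]
 [409.4 400.8  60. ]] [503.7 365.5  60. ]
lever end [array([ 561.2, -305.4,  120. ]), array([ 557.5, -298.2,  140. ]), array([ 553.8, -291. ,  160. ])] pivot [ 564.5 -247.2   55. ]
```

Careful with the scale: shifts go in shares of 50 mm and turns go in shares of pi/2 rad. That gives: 0.136 rad is 0.0866.

```bash
python3 nudge.py '[[[0,0,0],[0,0,0.0866]],[[0,0,0],[0,0,0.0866]],[[0,0,0],[0,0,0.0866]]]' 50; python3 nudge.py '[[[0.4,-0.82,0],[0,0,0]],[[0.4,-0.82,0],[0,0,0]],[[0.4,-0.82,0],[0,0,0]],[[0.4,-0.82,0],[0,0,0]],[[0.4,-0.82,0],[0,0,0]]]' ; python3 nudge.py '[[[0.4,-0.82,0],[0,0,0]],[[0.4,-0.82,0],[0,0,0]],[[0.4,-0.82,0],[0,0,0]],[[0.4,-0.82,0],[0,0,0]],[[0.4,-0.82,0],[0,0,0]]]'; python3 nudge.py '[[[0.4,-0.82,0],[0,0,0]],[[0.4,-0.82,0],[0,0,0]],[[0.4,-0.82,0],[0,0,0]],[[0.4,-0.82,0],[0,0,0]],[[0,0,0],[0,0,0]]]'
python3 nudge.py '[[[0,0,0],[0,0,0]],[[0,0,0],[0,0,0]]]'
python3 - <<'E'
from h import *
s=r.get_state();print(s["eef_pos"],s["ee_rot"],s["clock"])
w=snap("wrist"); print(np.load("cal_wrist.npz")["f"])
cv2.imwrite("pics/w1.png",cv2.resize(w,(800,600),interpolation=cv2.INTER_CUBIC))
E
```

```text
clock: 0.55
eef_pos: [211.7, -614.5, 231.1]
ee_rot: [0.999, -0.041, -0.0, -0.0]
ft_force: [0.4, -0.3, -0.3]
finger_gap: 50.0
finger_force: 0.0
clock: 1.05
eef_pos: [327.6, -416.1, 231.3]
ee_rot: [0.999, -0.038, 0.0, 0.0]
ft_force: [0.4, -0.4, -0.0]
finger_gap: 49.9
finger_force: 0.0
clock: 1.55
eef_pos: [442.9, -219.2, 231.5]
ee_rot: [0.999, -0.038, 0.0, 0.0]
ft_force: [0.9, -0.2, -0.6]
finger_gap: 50.2
finger_force: 0.0
clock: 2.05
eef_pos: [536.1, -59.4, 231.3]
ee_rot: [0.999, -0.035, 0.0, -0.001]
ft_force: [-0.4, -0.0, 0.1]
finger_gap: 50.0
finger_force: 0.0
clock: 2.25
eef_pos: [534.2, -64.2, 231.1]
ee_rot: [0.999, -0.038, -0.0, 0.0]
ft_force: [0.4, -0.4, 0.4]
finger_gap: 50.2
finger_force: 0.0
[534.17794697 -64.16842876 231.14772248] [ 9.99261210e-01 -3.84311280e-02 -2.32939039e-04  1.70166932e-04] 2.25
305.22764337216114
```

View pics/w1.png

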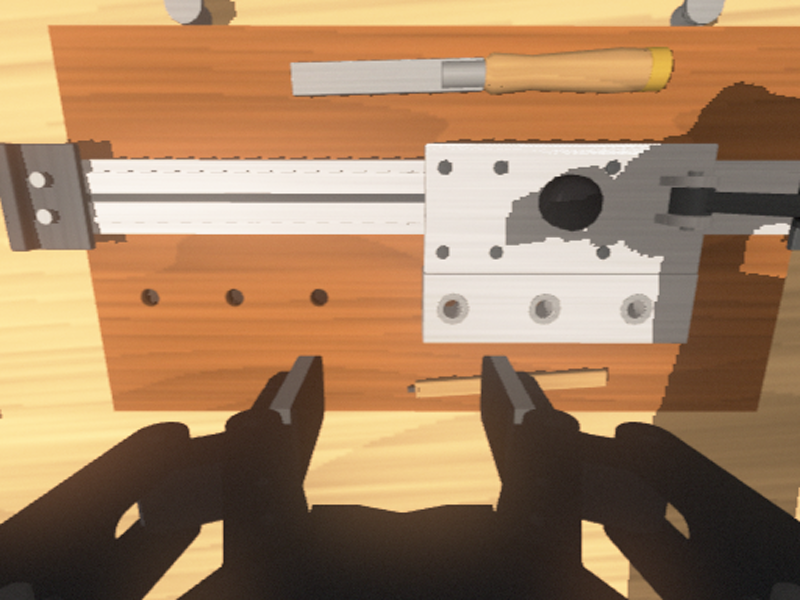

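The holes are at (150,297), (234.5,297.5) and (319,297.5), the bushes at (452.5,309), (544,309) and (636,309), and the knob top is centred at (571,202).

```bash
cat >> h.py <<'E'
def Wp(x,y,z): return ray("wrist",(x+.5)/1.5625-.5,(y+.5)/1.5625-.5,z)
E
python3 - <<'E'
from h import *
np.set_printoptions(precision=1,suppress=True)
H=np.array([Wp(*q,25) for q in((150,297),(234.5,297.5),(319,297.5))]);print(H)
U=np.array([Wp(*q,55) for q in((452.5,309),(544,309),(636,309))]);print(U)
d=H[0]-H[2];th=np.arctan2(-d[0],d[1]);print(np.degrees(th),np.linalg.norm(d),np.linalg.norm(U[0]-U[2]))
th=np.radians(-4.4)
y=np.array([-np.sin(th),np.cos(th),0]);x=np.array([np.cos(th),np.sin(th),0])
print("d",(H[2]-U[0])@y,(H[2]-U[0])@x, (H.mean(0)-U.mean(0))@y)
k=Wp(571,202,102);print("knob",k,U[0]+75*x-64*y,(k-H[2])@y)
t=k-r.get_state()["eef_pos"];R=Ro.from_quat(r.get_state()["ee_rot"]).as_matrix();print(R.T@t)
E
```

```text
[[520.8 126.8  25. ]
 [515.5  63.3  25. ]
 [510.6  -0.2  25. ]]
[[ 502.9  -97.6   55. ]
 [ 498.1 -161.1   55. ]
 [ 493.1 -224.9   55. ]]
-4.577670531907554 127.45377064026093 127.58146374855991
d 97.70652627952116 0.21273439907912597 225.17428396976499
knob [ 574.3 -162.5  102. ] [ 572.8 -167.2   55. ] -156.85834386726748
[ 47.7  94.5 129.2]
```

To row units: 40 mm is 0.8, 33 mm is 0.66.

```bash
python3 nudge.py '[[[0.32,0.66,0],[0,0,0]],[[0.32,0.66,0],[0,0,0]],[[0.3,0.64,0.4],[0,0,0]],[[0,0,0.8],[0,0,0]],[[0,0,0.8],[0,0,0]]]' 60; python3 nudge.py '[[[0,0,0.6],[0,0,0]],[[0,0,0.4],[0,0,0]],[[0,0,0.32],[0,0,0]],[[0,0,0],[0,0,0]],[[0,0,0],[0,0,0]]]'
python3 nudge.py '[[[0,0,0],[0,0,0]],[[0,0,0],[0,0,0]],[[0,0,0],[0,0,0]],[[0,0,0],[0,0,0]],[[0,0,0],[0,0,0]]]' 25 20
```

```text
clock: 2.8
eef_pos: [574.2, -167.9, 131.4]
ee_rot: [0.999, -0.04, 0.001, 0.0]
ft_force: [1.0, 0.4, -0.4]
finger_gap: 60.2
finger_force: 0.0
clock: 3.3
eef_pos: [574.2, -165.6, 66.0]
ee_rot: [0.999, -0.039, 0.0, 0.0]
ft_force: [0.2, 0.3, 1.0]
finger_gap: 60.1
finger_force: 0.0
clock: 3.8
eef_pos: [575.2, -165.4, 67.4]
ee_rot: [0.999, -0.038, 0.001, 0.001]
ft_force: [-1.0, -1.7, 6.6]
finger_gap: 31.1
finger_force: 20.0
```

To row units: -20 mm is -0.4, -15 mm is -0.3.

```bash
python3 nudge.py '[[[0,-0.3,0],[0,0,0]],[[0,-0.4,0],[0,0,0]],[[0,-0.4,0],[0,0,0]],[[0,-0.4,0],[0,0,0]],[[0,-0.28,0],[0,0,0]]]'; python3 nudge.py '[[[0,-0.14,0],[0,0,0]],[[0,0,0],[0,0,0]],[[0,0,0],[0,0,0]],[[0,0,0],[0,0,0]]]'
python3 - <<'E'
from h import *
s=r.get_state();print(s["eef_pos"],s["ee_rot"],s["clock"])
w=snap("wrist"); 
cv2.imwrite("pics/w2.png",cv2.resize(w,(800,600),interpolation=cv2.INTER_CUBIC))
E
```

```text
clock: 4.3
eef_pos: [582.1, -75.9, 67.4]
ee_rot: [0.999, -0.038, 0.002, 0.001]
ft_force: [-1.0, -2.3, 5.2]
finger_gap: 30.9
finger_force: 20.2
clock: 4.7
eef_pos: [582.7, -68.5, 67.4]
ee_rot: [0.999, -0.038, 0.002, -0.0]
ft_force: [-0.6, 1.9, 6.4]
finger_gap: 30.8
finger_force: 20.2
[582.74373831 -68.5053717   67.36175595] [ 9.99279433e-01 -3.79191520e-02  1.63132617e-03 -3.00934134e-04] 4.7
```

View pics/w2.png

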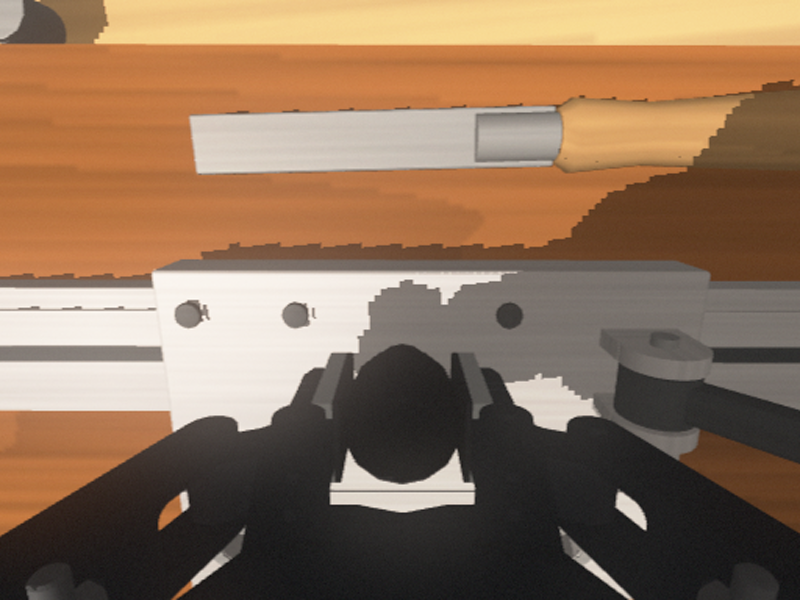

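Gripping the knob hid the bush. I'll release and look straight down the bush.

To row units: -40 mm is -0.8, -30 mm is -0.6.

```bash
python3 nudge.py '[[[0,0,0],[0,0,0]],[[0,0,0],[0,0,0]],[[0,0,-0.6],[0,0,0]],[[0,0,-0.8],[0,0,0]],[[0,0,-0.8],[0,0,0]]]' 60; python3 nudge.py '[[[-0.94,-0.32,0],[0,0,0]],[[-0.94,-0.32,0],[0,0,0]],[[-0.92,-0.64,0],[0,0,0]],[[0,0,0],[0,0,0]],[[0,0,0],[0,0,0]]]'
python3 - <<'E'
from h import *
s=r.get_state();print(s["eef_pos"],s["ee_rot"],s["clock"])
w=snap("wrist"); 
a=cv2.resize(w[60:160,150:350],(800,400),interpolation=cv2.INTER_CUBIC)
b=cv2.resize(w,(267,200),interpolation=cv2.INTER_AREA)
o=np.zeros((600,800,3),np.uint8);o[:400]=a;o[400:,:267]=b
p=snap("top");o[400:,300:800]=cv2.resize(p[180:220,220:320],(500,200),interpolation=cv2.INTER_CUBIC)
cv2.imwrite("pics/w3.png",o)
E
```

```text
clock: 5.25
eef_pos: [580.3, -68.9, 175.2]
ee_rot: [0.999, -0.038, -0.001, -0.0]
ft_force: [1.3, 0.1, -0.1]
finger_gap: 60.0
finger_force: 0.0
clock: 5.75
eef_pos: [450.5, 2.0, 175.1]
ee_rot: [0.999, -0.038, 0.0, 0.0]
ft_force: [-0.2, 0.2, 0.4]
finger_gap: 59.9
finger_force: 0.0
[450.52864992   1.99042335 175.08190781] [ 9.99296035e-01 -3.75142998e-02  3.15398153e-04  1.06456889e-04] 5.75
```

View pics/w3.png

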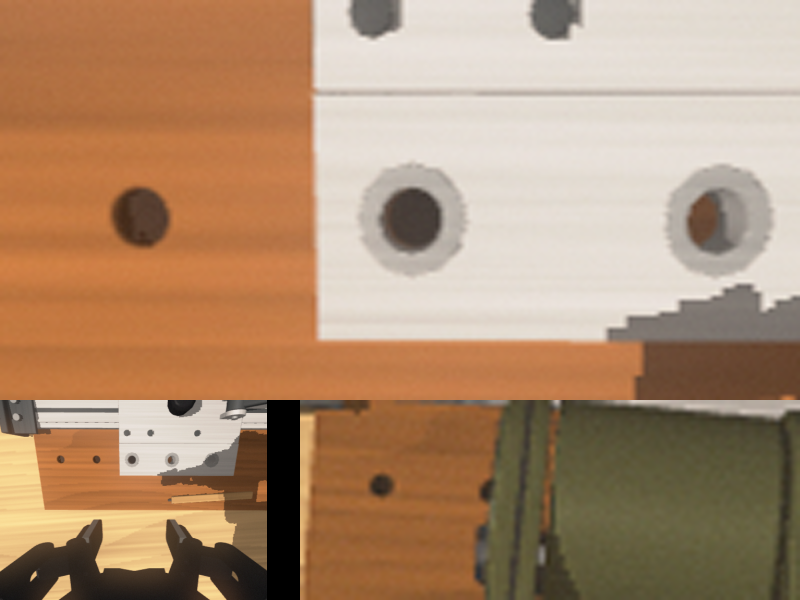

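The hole shows dark through the bush, whose mouth is centred at (412,220) in the crop. The next hole is at (140,217). The end bush is nearly over the last hole.

```bash
python3 - <<'E'
from h import *
np.set_printoptions(precision=2,suppress=True)
C=lambda x,y,z: ray("wrist",(x+.5)/4-.5+150,(y+.5)/4-.5+60,z)
th=np.radians(-4.4)
y=np.array([-np.sin(th),np.cos(th),0]);x=np.array([np.cos(th),np.sin(th),0])
h2=C(140,217,25);u=C(412.5,220,55);u2=C(719.5,220,55);print(h2,u,u2,"spacing",(u-u2)@y)
L=h2-64*y;print("last",L,"bush-last",(u-L)@y,(u-L)@x)
pl=proj("wrist",L);print("last px in crop",(pl-[150,60]+.5)*4-.5)
E
```

```text
[515.5   63.92  25.  ] [510.65   0.56  55.  ] [505.89 -63.19  55.  ] spacing 63.93302626320754
last [510.59   0.11  25.  ] bush-last 0.45804044772284364 0.025147981474426134
last px in crop [416.06 217.62]
```

To row units: -45 mm is -0.9, -4 mm is -0.08.

```bash
python3 nudge.py '[[[-0.08,-0.9,0],[0,0,0]],[[-0.08,-0.9,0],[0,0,0]],[[-0.08,-0.9,0],[0,0,0]],[[-0.08,-0.9,0],[0,0,0]],[[-0.08,-0.9,0],[0,0,0]]]'; python3 nudge.py '[[[-0.08,-0.9,0],[0,0,0]],[[-0.08,-0.9,0],[0,0,0]],[[-0.08,-0.9,0],[0,0,0]],[[0,0,0],[0,0,0]],[[0,0,0],[0,0,0]]]'
python3 - <<'E'
from h import *
s=r.get_state();print(s["eef_pos"],s["ee_rot"],s["clock"])
w=snap("wrist"); 
cv2.imwrite("pics/w4.png",cv2.resize(w[0:200,130:397],(800,600),interpolation=cv2.INTER_CUBIC))
E
```

```text
clock: 6.35
eef_pos: [449.8, 229.1, 175.5]
ee_rot: [0.999, -0.039, 0.0, 0.0]
ft_force: [1.1, -0.4, -0.4]
finger_gap: 60.2
finger_force: 0.0
clock: 6.85
eef_pos: [447.6, 363.6, 174.6]
ee_rot: [0.999, -0.038, -0.0, 0.001]
ft_force: [-0.4, -0.4, 0.9]
finger_gap: 59.8
finger_force: 0.0
[447.64276624 363.63294975 174.59724499] [ 9.99293014e-01 -3.75894321e-02 -4.17056704e-04  5.77268385e-04] 6.85
```

View pics/w4.png

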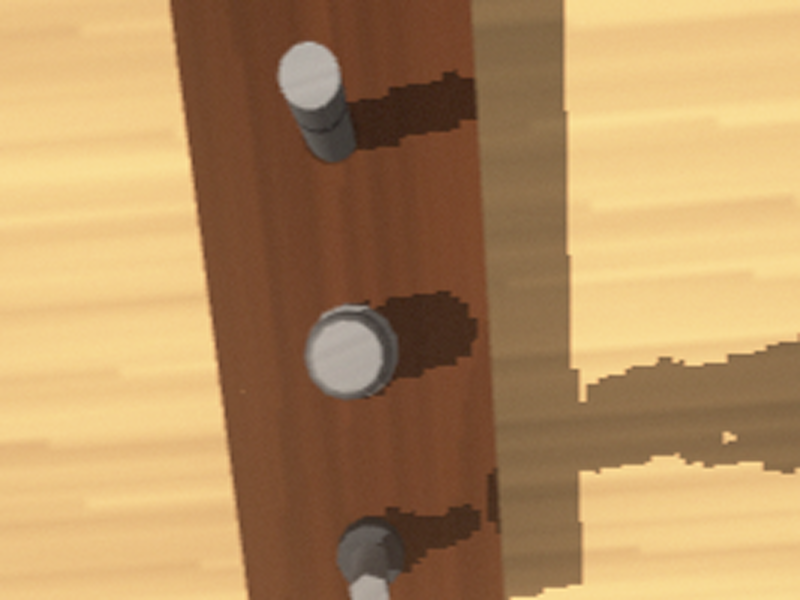

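The pin's grip top is at (346,357) in the 3x crop. The punch is above it and the countersink below.

```bash
python3 - <<'E'
from h import *
np.set_printoptions(precision=2,suppress=True)
s=r.get_state();R=Ro.from_quat(s["ee_rot"]).as_matrix()
p=ray("wrist",346.5/2.996-.5+130,357.5/3-.5,104);print(p,R.T@(p-s["eef_pos"]))
E
```

```text
[506.28 366.79 104.  ] [58.29 -8.65 70.58]
```

To row units: 40 mm is 0.8, 30 mm is 0.6.

```bash
python3 nudge.py '[[[0.6,-0.08,0],[0,0,0]],[[0.568,-0.08,0],[0,0,0]],[[0,0,0.8],[0,0,0]],[[0,0,0.8],[0,0,0]],[[0,0,0.52],[0,0,0]]]'; python3 nudge.py '[[[0,0,0],[0,0,0]],[[0,0,0],[0,0,0]]]'
python3 nudge.py '[[[0,0,0],[0,0,0]],[[0,0,0],[0,0,0]],[[0,0,0],[0,0,0]],[[0,0,0],[0,0,0]],[[0,0,0],[0,0,0]]]' 12 40
python3 nudge.py '[[[0,0,0],[0,0,0]],[[0,0,0],[0,0,0]]]'
python3 nudge.py '[[[0,0,-0.1],[0,0,0]],[[0,0,-0.3],[0,0,0]],[[0,0,-0.6],[0,0,0]],[[0,0,-0.6],[0,0,0]],[[0,0,0],[0,0,0]]]'
```

```text
clock: 7.4
eef_pos: [505.4, 363.7, 66.2]
ee_rot: [0.999, -0.04, -0.001, 0.001]
ft_force: [-0.4, -0.4, 0.7]
finger_gap: 60.1
finger_force: 0.0
clock: 7.6
eef_pos: [506.3, 365.3, 69.6]
ee_rot: [0.999, -0.039, -0.0, 0.0]
ft_force: [0.3, -0.7, 0.9]
finger_gap: 59.5
finger_force: 0.0
clock: 8.1
eef_pos: [506.8, 367.1, 71.6]
ee_rot: [0.999, -0.038, 0.001, -0.001]
ft_force: [-1.5, -0.7, 6.0]
finger_gap: 19.0
finger_force: 39.1
clock: 8.3
eef_pos: [506.8, 367.1, 71.6]
ee_rot: [0.999, -0.038, 0.002, -0.001]
ft_force: [-0.5, -1.3, 6.1]
finger_gap: 18.8
finger_force: 39.1
clock: 8.8
eef_pos: [508.0, 368.1, 155.2]
ee_rot: [0.999, -0.038, 0.004, -0.003]
ft_force: [0.7, 0.2, 0.3]
finger_gap: 19.1
finger_force: 39.9
```

To row units: 45 mm is 0.9, 3.8 mm is 0.076.

```bash
python3 nudge.py '[[[0.076,0.9,0],[0,0,0]],[[0.076,0.9,0],[0,0,0]],[[0.076,0.9,0],[0,0,0]],[[0.076,0.9,0],[0,0,0]],[[0.076,0.9,0],[0,0,0]]]'; python3 nudge.py '[[[0.076,0.9,0],[0,0,0]],[[0.076,0.9,0],[0,0,0]],[[0.076,0.9,0],[0,0,0]],[[0,0,0],[0,0,0]],[[0,0,0],[0,0,0]]]';python3 nudge.py '[[[0,0,0],[0,0,0]],[[0,0,0],[0,0,0]]]'
python3 - <<'E'
from h import *
np.set_printoptions(precision=3,suppress=True)
s=r.get_state();R=Ro.from_quat(s["ee_rot"]).as_matrix()
print(s["eef_pos"],R[:,2],R.T@(np.array([511.1,.7,s["eef_pos"][2]])-s["eef_pos"]))
E
```

```text
clock: 9.3
eef_pos: [506.2, 139.0, 148.2]
ee_rot: [0.999, -0.038, -0.001, 0.0]
ft_force: [1.5, -0.6, -1.4]
finger_gap: 18.9
finger_force: 39.9
clock: 9.8
eef_pos: [507.7, 4.6, 148.3]
ee_rot: [0.999, -0.039, -0.001, -0.0]
ft_force: [-0.2, -0.4, -0.8]
finger_gap: 18.7
finger_force: 40.0
clock: 10.0
eef_pos: [508.2, 6.5, 148.9]
ee_rot: [0.999, -0.037, -0.0, -0.0]
ft_force: [0.2, 0.5, -0.9]
finger_gap: 18.8
finger_force: 40.0
[508.231   6.458 148.907] [-0.001  0.    -1.   ] [ 3.288  5.529 -0.004]
```

To row units: 15 mm is 0.3, 13 mm is 0.26.

```bash
python3 nudge.py '[[[0.064,0.112,0],[0,0,0]],[[0,0,0.3],[0,0,0]],[[0,0,0.26],[0,0,0]],[[0,0,0],[0,0,0]],[[0,0,0],[0,0,0]]]'
python3 - <<'E'
from h import *
s=r.get_state();print(s["eef_pos"])
E
python3 nudge.py '[[[0,0,0.06],[0,0,0]],[[0,0,0.06],[0,0,0]],[[0,0,0.06],[0,0,0]],[[0,0,0.06],[0,0,0]],[[0,0,0],[0,0,0]]]'
```

```text
clock: 10.5
eef_pos: [510.5, -0.4, 120.0]
ee_rot: [0.999, -0.038, -0.001, -0.0]
ft_force: [-0.2, 0.7, -1.4]
finger_gap: 18.8
finger_force: 40.0
[ 5.10482939e+02 -4.32232165e-01  1.20032801e+02]
clock: 11.0
eef_pos: [510.9, -0.6, 108.8]
ee_rot: [0.999, -0.038, -0.0, -0.0]
ft_force: [-0.2, 0.5, -0.5]
finger_gap: 18.7
finger_force: 40.0
```

To row units: 3 mm is 0.06, 2 mm is 0.04.

```bash
python3 nudge.py '[[[0,-0.016,0.04],[0,0,0]],[[0,0,0.06],[0,0,0]],[[0,0,0],[0,0,0]],[[0,0,0],[0,0,0]]]'; python3 nudge.py '[[[0,0,0.06],[0,0,0]],[[0,0,0.06],[0,0,0]],[[0,0,0],[0,0,0]],[[0,0,0],[0,0,0]]]'
```

```text
clock: 11.4
eef_pos: [511.1, 0.3, 104.0]
ee_rot: [0.999, -0.038, -0.0, -0.0]
ft_force: [0.1, 0.1, -1.6]
finger_gap: 18.7
finger_force: 40.1
clock: 11.8
eef_pos: [511.0, 0.3, 97.8]
ee_rot: [0.999, -0.038, -0.0, -0.0]
ft_force: [-0.0, 2.4, -1.5]
finger_gap: 18.8
finger_force: 39.9
```

To row units: 4 mm is 0.08, 3 mm is 0.06.

```bash
python3 nudge.py '[[[0,0,0.08],[0,0,0]],[[0,0,0.08],[0,0,0]],[[0,0,0.06],[0,0,0]],[[0,0,0],[0,0,0]]]'; python3 nudge.py '[[[0,0,0.06],[0,0,0]],[[0,0,0.06],[0,0,0]],[[0,0,0.06],[0,0,0]],[[0,0,0],[0,0,0]],[[0,0,0],[0,0,0]]]'
```

```text
clock: 12.2
eef_pos: [511.0, 0.2, 86.6]
ee_rot: [0.999, -0.038, -0.0, -0.0]
ft_force: [0.1, 1.5, -2.2]
finger_gap: 18.6
finger_force: 40.0
clock: 12.7
eef_pos: [511.1, 0.1, 77.9]
ee_rot: [0.999, -0.038, -0.0, 0.0]
ft_force: [-0.2, 2.0, -1.9]
finger_gap: 19.2
finger_force: 40.0
```

In the hole already (tip about 19 mm, mouth at 25). I'll push it home.

To row units: 3 mm is 0.06, 2 mm is 0.04.

```bash
python3 nudge.py '[[[0,0,0.06],[0,0,0]],[[0,0,0.06],[0,0,0]],[[0,0,0.04],[0,0,0]],[[0,0,0],[0,0,0]],[[0,0,0],[0,0,0]]]'; python3 nudge.py '[[[0,0,0.04],[0,0,0]],[[0,0,0.04],[0,0,0]],[[0,0,0.02],[0,0,0]],[[0,0,0],[0,0,0]],[[0,0,0],[0,0,0]]]'
```

```text
clock: 13.2
eef_pos: [511.2, 0.1, 70.0]
ee_rot: [0.999, -0.038, -0.0, 0.0]
ft_force: [-0.5, 2.0, -1.8]
finger_gap: 19.0
finger_force: 40.0
clock: 13.7
eef_pos: [511.5, 0.2, 66.7]
ee_rot: [0.999, -0.038, -0.0, 0.0]
ft_force: [-5.4, 2.8, 8.4]
finger_gap: 19.0
finger_force: 41.2
```

To row units: -50 mm is -1, -10 mm is -0.2.

```bash
python3 nudge.py '[[[0,0,0],[0,0,0]],[[0,0,0],[0,0,0]],[[0,0,-0.2],[0,0,0]],[[0,0,-1],[0,0,0]],[[0,0,-1],[0,0,0]]]' 50; python3 nudge.py '[[[0.5,0.84,0],[0,0,0]],[[0.5,0.84,0],[0,0,0]],[[0.5,0.84,0],[0,0,0]],[[0,0,0],[0,0,0]],[[0,0,0],[0,0,0]]]' 0 20
python3 - <<'E'
from h import *
s=r.get_state();print(s["eef_pos"],s["ee_rot"],s["clock"])
w=snap("wrist"); p=snap("top")
o=np.zeros((600,800,3),np.uint8);o[:,:533]=cv2.resize(w,(800,600))[:,267:];
o[:200,533:]=cv2.resize(w,(267,200),interpolation=cv2.INTER_AREA)
o[200:400,533:]=cv2.resize(p[150:230,250:357],(267,200),interpolation=cv2.INTER_CUBIC)
cv2.imwrite("pics/w5.png",o)
E
```

```text
clock: 14.2
eef_pos: [510.2, 0.1, 175.5]
ee_rot: [0.999, -0.038, -0.002, 0.0]
ft_force: [0.7, -0.9, 0.4]
finger_gap: 50.3
finger_force: 0.0
clock: 14.7
eef_pos: [576.8, -132.2, 175.6]
ee_rot: [0.999, -0.039, -0.0, -0.0]
ft_force: [0.2, 1.0, -0.1]
finger_gap: 0.3
finger_force: 0.0
[ 576.7581268  -132.20735473  175.55645099] [ 9.99237666e-01 -3.90394995e-02 -5.31097834e-07 -6.51957922e-05] 14.7
```

View pics/w5.png

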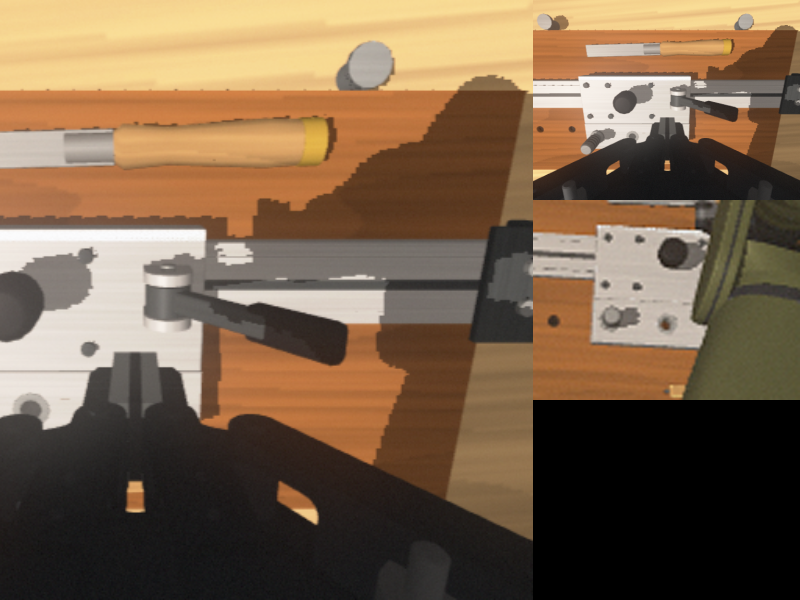

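The pin stands in the end bush. The clevis is at (435,296) and the lever's free end is near (608,343), both in 800x600 wrist pixels.

```bash
cat > lev.py <<'E'
from h import *
np.set_printoptions(precision=1,suppress=True)
th=np.radians(-4.4)
y=np.array([-np.sin(th),np.cos(th),0]);x=np.array([np.cos(th),np.sin(th),0]);Z=np.array([0,0,1.])
piv=np.array([511,.2,71])+75*x-145*y
E
python3 - <<'E'
from lev import *
print(piv,(proj("wrist",piv)+.5)*1.5625)
for a in np.arange(.5,1.01,.1): print(a,(proj("wrist",piv+97*(-np.sin(a)*y+np.cos(a)*Z))+.5)*1.5625)
s=np.array(r.get_state()["eef_pos"])
def t(a,rho=66,g=0):
    C=piv+rho*(-np.sin(a)*y+np.cos(a)*Z)+(5.5+g)*(np.cos(a)*y+np.sin(a)*Z)+14.5*y
    return C
print("now rel pivot",(s-piv)@x,(s-piv)@y,s[2])
for a in (.5,.6,.7,.8,.9,1,1.1,1.2,1.3,1.4,1.5,1.6): T=t(a)-piv;print(a,-T@y,T[2]+71)
E
```

```text
[ 574.7 -150.1   71. ] [435.3 297.4]
0.5 [579.5 357.9]
0.6 [596.8 352.7]
0.7 [610.8 347.1]
0.7999999999999999 [621.6 341.1]
0.8999999999999999 [629.3 334.9]
0.9999999999999999 [634.  328.8]
now rel pivot 0.02821325755400638 19.557582973669057 175.3626410441189
0.5 12.315381457480344 131.5572895470877
0.6 18.22705736206911 128.57768418771147
0.7 23.81173532762289 125.02278164058355
0.8 29.01361509795906 120.92810131686029
0.9 33.780721209925225 116.334555908815
1 38.06542231504639 111.28804260374065
1.1 41.82490709621405 105.83898449442599
1.2 45.021612024215244 100.0418267682802
1.3 47.62359668009948 93.95449270901732
1.4 49.60486289328704 87.63780494635243
1.5 50.94561450669523 81.15487773639069
1.6 51.6324551733964 74.5704863448432
```

To row units: 26 mm is 0.52, 12.6 mm is 0.252.

```bash
python3 nudge.py '[[[0,0.24,0],[0,0,0]],[[0,0.252,0.4],[0,0,0]],[[0,0,0.52],[0,0,0]],[[0,0.12,0],[0,0,0]],[[0,0.14,0.008],[0,0,0]]]'; python3 nudge.py '[[[0,0.112,0.072],[0,0,0]],[[0,0.104,0.082],[0,0,0]],[[0,0.096,0.092],[0,0,0]],[[0,0.086,0.1],[0,0,0]],[[0,0,0],[0,0,0]]]'
python3 nudge.py '[[[0,0.076,0.108],[0,0,0]],[[0,0.064,0.116],[0,0,0]],[[0,0,0],[0,0,0]]]'
```

```text
clock: 15.3
eef_pos: [573.2, -168.6, 128.9]
ee_rot: [0.999, -0.037, -0.0, -0.0]
ft_force: [-0.5, -0.6, 0.4]
finger_gap: 0.2
finger_force: 0.0
clock: 15.8
eef_pos: [572.6, -189.3, 112.0]
ee_rot: [0.999, -0.038, 0.001, 0.0]
ft_force: [-0.7, 0.2, 0.2]
finger_gap: 0.0
finger_force: 0.4
clock: 16.1
eef_pos: [571.5, -195.9, 100.0]
ee_rot: [0.999, -0.038, -0.0, 0.0]
ft_force: [0.4, 0.4, 0.7]
finger_gap: -0.1
finger_force: 0.4
```

To row units: 6.3 mm is 0.126, 6.1 mm is 0.122.

```bash
python3 nudge.py '[[[0,0.052,0.122],[0,0,0]],[[0,0.04,0.126],[0,0,0]],[[0,0,0],[0,0,0]]]'; python3 nudge.py '[[[0,0.026,0.13],[0,0,0]],[[0,0.006,0.06],[0,0,0]],[[0,0,0],[0,0,0]]]'
python3 - <<'E'
from h import *
s=r.get_state();print(s["eef_pos"],s["ft_force"],s["clock"])
w=snap("wrist");cv2.imwrite("pics/w6.png",cv2.resize(w,(800,600)))
E
```

```text
clock: 16.4
eef_pos: [570.8, -200.2, 86.8]
ee_rot: [0.999, -0.038, -0.0, -0.0]
ft_force: [-0.4, -1.0, 0.3]
finger_gap: -0.1
finger_force: 0.2
clock: 16.7
eef_pos: [571.2, -201.8, 80.5]
ee_rot: [0.999, -0.038, -0.0, -0.0]
ft_force: [-6.8, 1.2, 15.2]
finger_gap: -0.2
finger_force: 7.5
[ 571.2075924  -201.75504466   80.53292849] [-6.77469863  1.20607863 15.18142867] 16.7
```

View pics/w6.png

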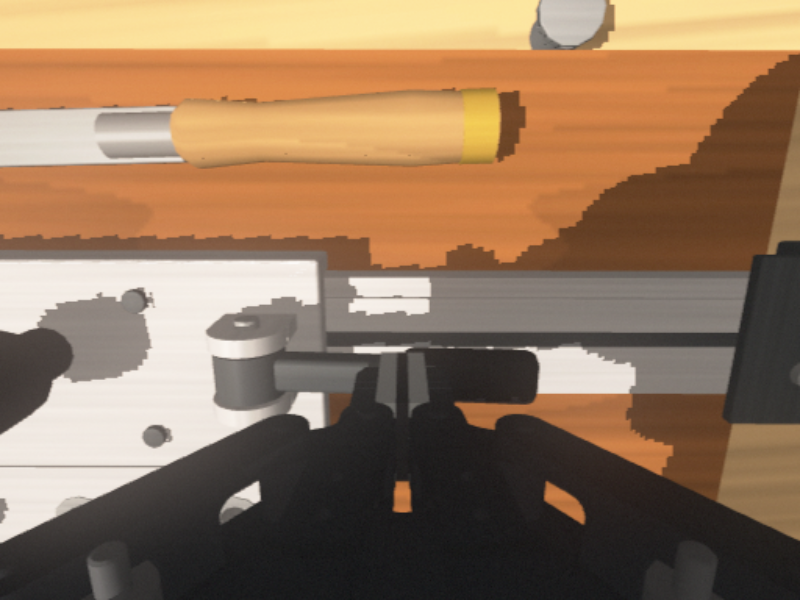

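The lever lies flat along the rail, with the fingertip at 80.5 mm, which is its stop height, and 15 N of reaction. I'll lift off and check once.

Careful with the scale: shifts go in shares of 50 mm and turns go in shares of pi/2 rad. That gives: -50 mm is -1, -20 mm is -0.4.

```bash
python3 nudge.py '[[[0,0,0.02],[0,0,0]],[[0,0,0],[0,0,0]],[[0,0,-0.4],[0,0,0]],[[0,0,-1],[0,0,0]],[[0,0,-1],[0,0,0]]]'; python3 nudge.py '[[[-0.8,-0.4,-0.2],[0,0,0]],[[-0.8,-0.4,0],[0,0,0]],[[-0.8,-0.4,0],[0,0,0]],[[0,0,0],[0,0,0]],[[0,0,0],[0,0,0]]]'
python3 - <<'E'
from lev import *
s=r.get_state();print(s["eef_pos"],s["ft_force"],s["clock"])
w=snap("wrist");cv2.imwrite("pics/w7.png",cv2.resize(w,(800,600)))
for a in (1.2,1.3,1.4,1.5):print(a,(proj("wrist",piv+97*(-np.sin(a)*y+np.cos(a)*Z))+.5)*1.5625)
B=np.array([511,.2,0])
for z in (55,63,99,104):print(z,(proj("wrist",B+z*Z)+.5)*1.5625)
E
```

```text
clock: 17.25
eef_pos: [569.7, -200.6, 195.8]
ee_rot: [0.999, -0.038, -0.002, -0.001]
ft_force: [0.5, -0.1, 1.7]
finger_gap: -0.3
finger_force: 0.0
clock: 17.75
eef_pos: [455.2, -131.9, 206.5]
ee_rot: [0.999, -0.038, -0.0, -0.0]
ft_force: [0.1, 0.2, -0.3]
finger_gap: 0.2
finger_force: 0.0
[ 455.2 -131.9  206.5] [ 0.1  0.2 -0.3] 17.75
1.2 [617.9  45.7]
1.3 [615.8  50.6]
1.4 [611.9  55.2]
1.5 [606.2  59.5]
55 [176.6 203.2]
63 [170.4 204.1]
99 [137.6 209. ]
104 [132.3 209.7]
```

View pics/w7.png

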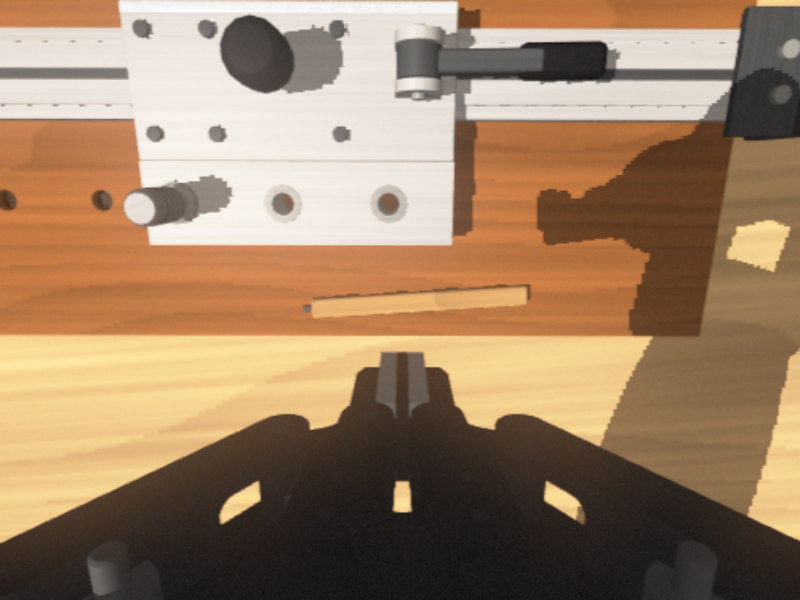

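The lever end at (606,60) matches 1.5 rad. The pin top at (139,208) matches z of about 98, so the shoulder is down. The pencil and chisel are undisturbed.

```bash
python3 -c "
from plant import r, get_image
print(r.hand_in())"
```

```text
the job is handed in; nothing more can be done
None
```

I handed the job in at about 18 s on the robot's clock, with the carriage over the last hole, the pin home through the end bush and the cam lever folded to its stop. The last picture agreed, but the hand-in returned no verdict.

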